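# Hang the tongs on the condiment caddy and lift it level

## Robot

A 6-joint arm with a two-finger parallel gripper is mounted at the origin on a cart in front of the work surface, level with it; the furniture and walls round the work are solid. World frame = base frame: x ahead of the robot, y to its left, z up, the work surface at z = 0. Lengths are in mm, angles in rad, forces in N, time in s.
With the tool pointing down it reaches from about 400 to 925 mm from the base axis. Payload 12.5 kg.
Tool frame: the origin (TCP) lies midway between the tips of the shut fingers; the grasp point (between the pads) lies 19 mm behind it; z points along the fingers, y is the line along which they close (so a half turn about z gives the same grasp; the last joint's range is limited). The gripper opens to 95 mm and grips with 3 to 60 N. Pads are 20 mm wide; open, the fingers measure 119 mm over their backs; the gripper's body (75 mm by 180 mm) begins 59 mm behind the grasp point.
Start: joints at [-1.403, 0.491, 1.559, -0, 1.092, -0.106], TCP at [169.017, -601.731, 214.661] pointing down, gripper open.
Joint ranges: [-3.1, 3.1], [-0.84, 2.19], [0.05, 2.79], [-1.13, 4.28], [0.06, 2.93], [-2.69, 2.69]. Speed limits (rad/s): [2.22, 2.22, 2.79, 3.14, 3.14, 3.14].

## Interface

Orientations are given as [roll, pitch, yaw] about the fixed x, y, z axes, in that order (R = Rz(yaw) Ry(pitch) Rx(roll)).
In Python, from cell import state, viewer, env, models gives the robot as it stands. The module is installed in compiled form; this text tells all that it offers.
- The arm moves only by the tool arm_command, never from a script. Its argument "rows" is a list of rows, each a list of 2 entries, a list of its own where there are three numbers: the shift along the tool's x, y, z normalised to -1 to 1, where 1 is 0.25 m, then the turn about the tool's z normalised to -1 to 1, where 1 is pi rad. A call has exactly 5 rows; each row shifts and turns the commanded pose from where the row before left it, along the tool's axes as they then stand; what a row does not reach is not made up. A row lasts 1/10 s, in which the tool goes at most 50 mm and 8.59 degrees, less where a joint would pass 70% of its speed; a pose out of reach is approached as far as the arm can. A call with a number of a shift or a turn outside -1 to 1 is refused whole. A call with a gripper value outside its range is refused whole. "claw" is the opening, from 0 (shut) to 1 (fully open), set as the call begins (left out, the last holds). The fingers move at their own pace and stop on an object; the grip force is fixed at half the most. Time passes only in rows, so rows that do not move let the fingers close, or fill a call up. It gives the time, the measured TCP pose, the force, the opening and the grip force at its end, in the units of the state.
- state(): the state, without advancing time (a new reading comes with each control period).
- viewer.read_camera(name): name is "side" or "top" or "wrist"; returns (picture, depth): 400x640x3 uint8, red, green, blue; 400x640 float32, mm along the optical axis (not along the pixel's ray), 0 where there is no reading.
- viewer.get_calibration(name): a dict with "camera_matrix" (3x3 intrinsics, pixels), "dist_coeffs" ([k1, k2, p1, p2, k3] as OpenCV has them; the pictures are not rectified), "world_to_cam" (4x4, takes a point from world to camera coordinates). Camera axes: x right, y up, looking along -z (the intrinsics and any distortion apply to the point x, -y, -z); pixel columns grow to the right and rows downward; lengths in mm; the calibration is good to about 2 mm. A picture is of the moment at which its call begins: read the wrist's pose just before it. get_calibration takes no time and is no camera call; for the wrist camera it gives the pose at the moment of the call.
- env.job_done(): hands the job in; it is judged then, once.
Trained networks look in the newest picture that a camera, given by its name, has taken for a name from the list of things; names that differ only in an ending like _2 or _b are one class to them, and where a whole thing is asked for, a point or a joint stands for the part that bears it (a point fixed in the world has none). Each returns a list of dicts, best first, with "confidence" (0 to 1); they miss things now and then, are a little off and sometimes report something else, mostly with a low value. They report only what shows in the picture. A call takes as long as a camera call. They do not tell look-alikes from the thing itself.
- models.search_frame(camera, label): "position" ([x, y, z] in mm, in world coordinates, good to about 4 mm: the middle of the surface that is visible of it).
- models.mark_of(camera, label): "position" ([x, y, z] in mm, in world coordinates, good to about 4 mm: a listed point, or the origin of a listed thing).
The state is a dict: "t": time; "joints": joint angles; "qvel": joint speeds; "tau": joint torques, N m; "eef_pos": TCP position; "tcp_rot": TCP orientation; "ft_force": force on the tool from outside, world axes, zero at the start; "moment": the same for the moment, N m; "opening": opening from 0.0 (shut) to 1.0 (fully open); "grip_force": force on a finger pad.
Only numpy, scipy, OpenCV 4.12 (cv2) and the standard library are available. Lean on these libraries where they do the work, as an engineer would, in place of code of your own. Each camera call takes 0.05 s, during which the arm holds its last target. There are 200 camera calls.

## Task

Get the condiment caddy ready to serve: take the serving tongs off their rest and hang them astride the caddy's handle bar, near either end of it, and let go of them. Then take the caddy by the middle of its bar, lift it about 10 cm straight up off the table with its jars and the tongs on board, and finish while holding it there, level and still, in the gripper. Leave the other things on the table where they stand.

Things in the scene. Friction and masses are not known exactly. Their poses are not given: they have to be found in the camera images.
- tongs: Rigid steel serving tongs, 50 g: a strip 22 mm wide (y), 4 mm thick, bent to an upside-down U, hanging astride the rest's board. Origin: middle of the bow's flat underside, which sits on the board; bow top at z +4 mm; x from leg to leg. Legs parallel to z -30 mm, 32 mm over the outside (grip here from above), 24 mm inside; then they flare to 34 mm inside.
- tongs_tips (a point): Point midway between the tips of the tongs, 76 mm below their origin. The legs end in round paddles 30 mm across (y), 39 mm over the outside. Axes as the tongs'.
- rest: Tong rest, fixed to the table: a wooden foot 80 x 110 x 14 mm with an upright wooden board 12 mm thick (x), 90 mm long (y), top edge 108 mm above the table. Origin: centre of its underside; z up.
- caddy: Loose wooden condiment caddy, 170 mm (x) x 274 mm (y), 0.8 kg with its load. Floor 8 mm thick, sides 52 mm high, a low divider along y. End boards at y = +-131 mm, 56 mm wide, 202 mm high, carry the handle bar, which runs along y. Origin: centre of its underside; z up.
- bar_mid (a point): Centre of the caddy's handle bar, 178 mm above the middle of its underside. Flat wooden bar 12 mm thick (x: grip across this), 24 mm high (top face 12 mm above this point), free length 250 mm along y. Axes as the caddy's.
- spice_jar_1: Spice jar with dark cap, 41 mm across, 105 mm high, standing loose in the caddy. Origin: centre of its underside.
- spice_jar_3: Spice jar with yellow cap, 42 mm across, 96 mm high, standing loose in the caddy. Origin: centre of its underside.
- mill_1: Small shaker with a grey domed top, 44 mm across, 90 mm high, standing loose in the caddy. Origin: centre of its underside.
- kitchen_timer: Round kitchen timer, 68 mm across, 44 mm high, a bystander. Origin: centre of its underside.
- lemon_1: Lemon, 75 x 56 x 57 mm, a bystander. Origin: centre of its underside.
- glass_1: Clear drinking glass, 83 mm across, 94 mm high, a bystander. Origin: centre of its underside.
- mug_2: Pale mug with a handle, 90 x 128 x 104 mm, a bystander. Origin: centre of its underside, handle included.
- garlic_1: Garlic bulb, 48 mm across, 49 mm high, a bystander. Origin: centre of its underside.
Things that resemble listed ones, but are neither listed nor needed, are in the scene too. What is shaped like the spice_jar_3 but green is not meant.

How it is judged (in metres and radians):
On the way:
1. the tongs hang astride the caddy's bar, 40 to 118 mm from its middle, let go, while the caddy stands on the table (x of tongs in the frame of caddy between -0.011 and 0.011 m and z of tongs in the frame of caddy between 0.184 and 0.197 m and (y of tongs in the frame of caddy between 0.04 and 0.118 m or y of tongs in the frame of caddy between -0.118 and -0.04 m) and angle between the z axis of tongs and the z axis of caddy, either way round below 0.25 rad and angle between tongs's own z axis and vertical below 0.35 rad and contact force between tongs and caddy above 0.1 N and contact force between tongs and the fingers below 0.05 N and height (world z) of caddy below 0.006 m), for 0.3 s.
At the end, for the whole second after the job is handed in: Caddy held by its bar in the gripper, underside 70 to 170 mm up, origin within 200 mm of its start, level within 0.1 rad, still, touching no bystander; tongs hanging free astride the bar 40 to 118 mm from its middle, untouched by fingers; the three jars upright inside (height (world z) of caddy between 0.07 and 0.17 m and distance of caddy from where it was at the start of the episode below 0.2 m and angle between caddy's own z axis and vertical below 0.1 rad and linear speed of caddy below 0.03 m/s and angular speed of caddy below 0.15 rad/s and contact force between the fingers and caddy above 2 N and x of tongs in the frame of caddy between -0.011 and 0.011 m and z of tongs in the frame of caddy between 0.184 and 0.197 m and (y of tongs in the frame of caddy between 0.04 and 0.118 m or y of tongs in the frame of caddy between -0.118 and -0.04 m) and angle between the z axis of tongs and the z axis of caddy, either way round below 0.25 rad and angle between tongs's own z axis and vertical below 0.35 rad and contact force between tongs and caddy above 0.1 N and contact force between tongs and the fingers below 0.05 N and z of spice_jar_1 in the frame of caddy between 0 and 0.025 m and angle between each of spice_jar_1, spice_jar_3, mill_1's own z axis and vertical below 0.3 rad and x of spice_jar_1 in the frame of caddy between -0.075 and 0.075 m and y of spice_jar_1 in the frame of caddy between -0.125 and 0.125 m and z of spice_jar_3 in the frame of caddy between 0 and 0.025 m and x of spice_jar_3 in the frame of caddy between -0.075 and 0.075 m and y of spice_jar_3 in the frame of caddy between -0.125 and 0.125 m and z of mill_1 in the frame of caddy between 0 and 0.025 m and x of mill_1 in the frame of caddy between -0.075 and 0.075 m and y of mill_1 in the frame of caddy between -0.125 and 0.125 m and contact force between caddy and kitchen_timer below 0.1 N and contact force between caddy and lemon_1 below 0.1 N and contact force between caddy and glass_1 below 0.1 N and contact force between caddy and mug_2 below 0.1 N and contact force between caddy and garlic_1 below 0.1 N); the arm keeps its last pose, push and grip.
It fails at once if the caddy is tipped by more than 0.3 rad (angle between caddy's own z axis and vertical above 0.3 rad).
It fails at once if a bystander (timer, lemon, glass, mug or garlic) is pushed more than 40 mm from its place (distance of any of kitchen_timer, lemon_1, glass_1, mug_2, garlic_1 from where it was at the start of the episode above 0.04 m).
It also fails if it takes over 48 s, if anything falls off the work surface, if the arm or the gripper's body presses on something with over 40 N, if the wrist force passes 120 N, or if a joint passes its speed limit or range.

## Working session

There is one attempt and no reset: what is moved stays moved. The work goes in short steps, Python scripts to look and compute and a tool call to move; the robot and the scene stay as the last step left them, time stands still between calls to the robot, and variables do not carry over. Pictures are saved under pics/ and viewed, at most 10 in all, crops included, and the job is handed in when it is done.

Besides the shell and the picture viewer there is one more tool, called after ">>>" as name(argument=value, ...), one argument or row to a line, values as JSON. arm_command: Moves the arm, as the interface text tells. Scaled input: -1 to 1 covers 0.25 m each way for a shift and pi rad each way for a turn. Its arguments: {"type":"object","properties":{"rows":{"type":"array","items":{"type":"array"}},"claw":{"type":"number"}},"required":["rows"]}

```bash
mkdir -p pics; cat > h.py <<'E'
import numpy as np, cv2
from cell import state, viewer, env, models
def cloud(name):
    im,d=viewer.read_camera(name); c=viewer.get_calibration(name)
    K=np.array(c["camera_matrix"]);D=np.array(c["dist_coeffs"],float);T=np.array(c["world_to_cam"])
    h,w=d.shape
    u,v=np.meshgrid(np.arange(w),np.arange(h))
    n=cv2.undistortPoints(np.stack([u,v],-1).reshape(-1,1,2).astype(np.float64),K,D).reshape(h,w,2)
    P=np.stack([n[...,0]*d,-n[...,1]*d,-d],-1)
    W=(P-T[:3,3])@T[:3,:3]
    W[d<=0]=np.nan
    return im,W
E
python3 - <<'E'
from h import *
s=state();print(s["t"],s["eef_pos"],s["tcp_rot"],s["opening"])
for n in ("side","top"):
    im,W=cloud(n); cv2.imwrite(f"pics/{n}0.png",im[...,::-1]); np.save(n+"0.npy",W)
    for l in ("tongs","tongs_tips","rest","caddy","bar_mid"):
        print(n,l,[(np.round(r["position"]).tolist(),round(r["confidence"],2)) for r in models.mark_of(n,l)][:3])
E
```

```text
0.0 [ 168.95453088 -601.47580593  214.021963  ] [-3.14041851e+00 -1.28612232e-04  2.73746371e-01] 1.0030579655786056
side tongs []
side tongs_tips []
side rest []
side caddy [([525.0, -228.0, -2.0], 0.55)]
side bar_mid [([527.0, -230.0, 184.0], 0.83)]
top tongs []
top tongs_tips [([340.0, -477.0, 2.0], 0.72), ([511.0, 219.0, 30.0], 0.43)]
top rest [([506.0, 215.0, -1.0], 0.74), ([653.0, 454.0, 0.0], 0.62)]
top caddy [([525.0, -227.0, -4.0], 0.8)]
top bar_mid [([525.0, -231.0, 180.0], 0.63)]
```

View pics/top0.png

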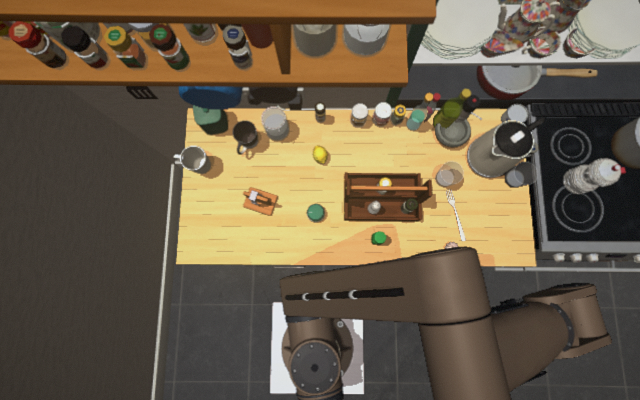

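View pics/side0.png

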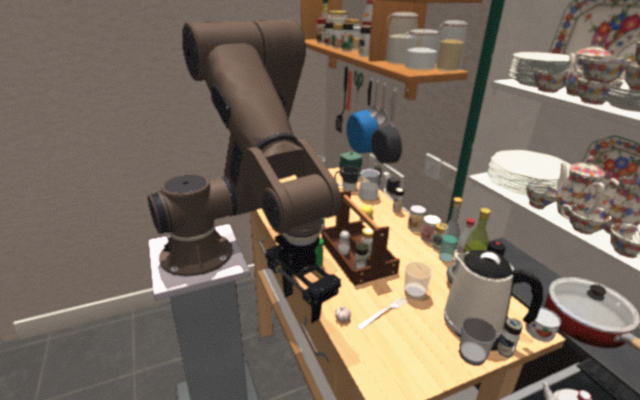

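The top view shows the caddy at (385,197), with its bar running left to right at row ~187. The tongs sit on their rest at (260,200) and the timer is at (316,212). Only the fork at (455,215) and the pale object at (452,245), which is the garlic, could be taken for the tongs, and neither is an inverted U on a board. I choose (260,200) and check it in a close crop, while measuring both things.

```bash
python3 - <<'E'
import numpy as np, cv2
im=cv2.imread("pics/top0.png");W=np.load("top0.npy")
a=cv2.resize(im[180:220,235:290],None,fx=10,fy=10,interpolation=cv2.INTER_CUBIC)
b=cv2.resize(im[165:230,335:465],None,fx=6,fy=6,interpolation=cv2.INTER_CUBIC)
a=cv2.resize(a,(275,200));a=cv2.copyMakeBorder(a,0,0,0,780-275,0)
cv2.imwrite("pics/crop1.png",np.vstack([a,b]))
def box(name,sel):
    P=W[sel][:,:3]; (c,s,ang)=cv2.minAreaRect(P[:,:2].astype(np.float32)); print(name,len(P),np.round(c),np.round(s),round(ang,1),"z",np.round(np.nanpercentile(P[:,2],[5,50,95])), "corners",np.round(cv2.boxPoints((c,s,ang))).tolist())
x,y,z=W[...,0],W[...,1],W[...,2]
r=(abs(x-506)<80)&(abs(y-215)<80)
box("foot",r&(z>6)&(z<24)); box("boardtop",r&(z>98)); box("tongs",r&(z>113))
P=W[r&(z>85)];print(np.round(np.c_[P,im[r&(z>85)]])[:60].tolist())
q=(abs(x-525)<130)&(abs(y+228)<170)
box("caddy",q&(z>40)&(z<60)); box("bar",q&(z>180)&(z<196)); box("ends",q&(z>197)&(z<210))
E
```

```text
foot 487 [506. 215.] [154. 157.] 0.3 z [ 7. 15. 19.] corners [[429.0, 293.0], [429.0, 136.0], [584.0, 137.0], [583.0, 294.0]]
boardtop 136 [510. 212.] [89. 32.] 73.3 z [104. 111. 116.] corners [[482.0, 174.0], [513.0, 165.0], [538.0, 250.0], [508.0, 259.0]]
tongs 35 [513. 213.] [29. 60.] 7.0 z [113. 115. 118.] corners [[495.0, 241.0], [503.0, 182.0], [531.0, 185.0], [524.0, 245.0]]
[[528.0, 252.0, 111.0, 94.0, 154.0, 196.0], [529.0, 250.0, 106.0, 89.0, 146.0, 179.0], [526.0, 223.0, 119.0, 215.0, 212.0, 218.0], [527.0, 221.0, 114.0, 204.0, 203.0, 214.0], [527.0, 217.0, 115.0, 168.0, 177.0, 194.0], [528.0, 214.0, 111.0, 137.0, 151.0, 176.0], [524.0, 253.0, 108.0, 78.0, 133.0, 201.0], [524.0, 248.0, 111.0, 73.0, 127.0, 195.0], [525.0, 246.0, 108.0, 78.0, 131.0, 194.0], [525.0, 243.0, 107.0, 74.0, 126.0, 184.0], [525.0, 239.0, 108.0, 66.0, 115.0, 171.0], [523.0, 223.0, 116.0, 215.0, 212.0, 220.0], [524.0, 221.0, 112.0, 216.0, 213.0, 220.0], [523.0, 216.0, 118.0, 214.0, 211.0, 218.0], [523.0, 213.0, 115.0, 215.0, 212.0, 217.0], [523.0, 210.0, 114.0, 206.0, 205.0, 214.0], [523.0, 207.0, 11
[... 1585 characters left out ...]
0, 234.0, 111.0, 111.0, 143.0, 192.0], [513.0, 231.0, 112.0, 180.0, 189.0, 211.0], [513.0, 227.0, 114.0, 218.0, 217.0, 222.0], [512.0, 222.0, 119.0, 219.0, 218.0, 222.0], [514.0, 221.0, 111.0, 218.0, 216.0, 222.0], [513.0, 217.0, 113.0, 217.0, 215.0, 221.0], [513.0, 213.0, 114.0, 215.0, 213.0, 219.0]]
caddy 733 [ 524. -232.] [273. 171.] 89.5 z [43. 51. 59.] corners [[437.0, -367.0], [608.0, -369.0], [611.0, -96.0], [439.0, -94.0]]
bar 337 [ 516. -231.] [ 51. 270.] 1.9 z [183. 190. 194.] corners [[486.0, -97.0], [495.0, -367.0], [546.0, -365.0], [537.0, -95.0]]
ends 113 [ 522. -233.] [270.  53.] 89.4 z [197. 201. 205.] corners [[494.0, -368.0], [547.0, -368.0], [550.0, -98.0], [497.0, -98.0]]
```

View pics/crop1.png

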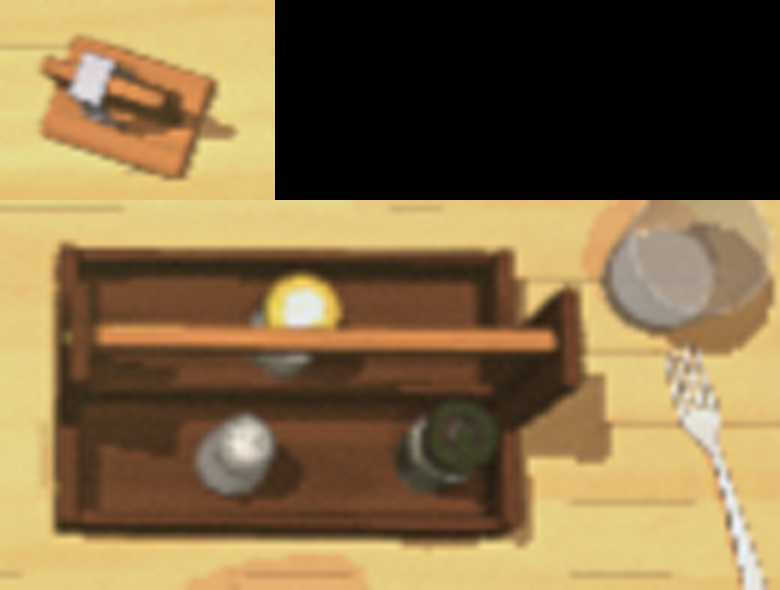

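The crop shows the bright bow of the tongs astride the tilted board at about (258,197) in the top picture, so the choice is confirmed. The caddy bar runs along y, tilted about -0.6°. The yellow, grey and dark-green-capped jars are inside. I'll plan the approach over the tongs, yaw 1.285.

```bash
cat >> h.py <<'E'
def plan(wps, step=40):
    "wps: (x,y,z,yaw) list; prints rows from the present pose (tool pointing down)"
    s=state(); p=np.array(s["eef_pos"]); yaw=s["tcp_rot"][2]; rows=[]
    for x,y,z,w in wps:
        d=np.array([x,y,z])-p; dy=(w-yaw+np.pi)%(2*np.pi)-np.pi
        n=max(int(np.ceil(np.linalg.norm(d)/step)),int(np.ceil(abs(dy)/.14)),1)
        for _ in range(n):
            c,sn=np.cos(yaw),np.sin(yaw); e=d/n
            rows.append([[round((c*e[0]+sn*e[1])/250,3),round((sn*e[0]-c*e[1])/250,3),round(-e[2]/250,3)],round(-dy/n/np.pi,4)]); yaw+=dy/n
        p=np.array([x,y,z])
    while len(rows)%5: rows.append([[0,0,0],0])
    for i in range(0,len(rows),5): print(str(rows[i:i+5]).replace(" ",""))
def st():
    s=state(); print("t",round(s["t"],2),np.round(s["eef_pos"],1),np.round(s["tcp_rot"],3),"F",np.round(s["ft_force"],1),"op",round(s["opening"],3),"gf",round(s["grip_force"],1))
E
python3 - <<'E'
from h import *
W=np.load("top0.npy");im=cv2.imread("pics/top0.png")
x,y,z=W[...,0],W[...,1],W[...,2]
b=(im.min(-1)>170)&(abs(x-510)<40)&(abs(y-215)<40)&(z>100)
P=W[b];print(len(P),P.mean(0),P.min(0),P.max(0),cv2.minAreaRect(P[:,:2].astype(np.float32)))
plan([(330,-330,290,0.8),(430,50,290,1.285),(490,212,250,1.285)])
E
```

```text
50 [511.69803113 220.30645197 113.3351168 ] [495.73516705 209.9022236  107.94733213] [526.91638909 232.84842455 119.08085411] ((511.9193115234375, 220.65609741210938), (19.742353439331055, 28.670372009277344), 72.34925079345703)
[[[np.float64(0.102),np.float64(-0.097),np.float64(-0.033)],np.float64(-0.0186)],[[np.float64(0.107),np.float64(-0.091),np.float64(-0.033)],np.float64(-0.0186)],[[np.float64(0.112),np.float64(-0.084),np.float64(-0.033)],np.float64(-0.0186)],[[np.float64(0.117),np.float64(-0.078),np.float64(-0.033)],np.float64(-0.0186)],[[np.float64(0.121),np.float64(-0.071),np.float64(-0.033)],np.float64(-0.0186)]]
[[[np.float64(0.125),np.float64(-0.064),np.float64(-0.033)],np.float64(-0.0186)],[[np.float64(0.129),np.float64(-0.056),np.float64(-0.033)],np.float64(-0.0186)],[[np.float64(0.132),np.float64(-0.049),np.float64(-0.033)],np.float64(-0.0186)],[[np.float64(0.134),np.float64(-0.041),np.float64(-0.033)],np.float64(-0.0186)],[[np.float64(0.137),np.float64(-0.077),np.float64(-0.0)],np.float64(-0.0154)]]
[[[np.float64(0.14),np.float64(-0.07),np.float64(-0.0)],np.float64(-0
[... 312 characters left out ...]
.0154)]]
[[[np.float64(0.153),np.float64(-0.035),np.float64(-0.0)],np.float64(-0.0154)],[[np.float64(0.155),np.float64(-0.027),np.float64(-0.0)],np.float64(-0.0154)],[[np.float64(0.156),np.float64(-0.02),np.float64(-0.0)],np.float64(-0.0154)],[[np.float64(0.157),np.float64(-0.012),np.float64(-0.0)],np.float64(-0.0154)],[[np.float64(0.138),np.float64(0.01),np.float64(0.032)],np.float64(0.0)]]
[[[np.float64(0.138),np.float64(0.01),np.float64(0.032)],np.float64(0.0)],[[np.float64(0.138),np.float64(0.01),np.float64(0.032)],np.float64(0.0)],[[np.float64(0.138),np.float64(0.01),np.float64(0.032)],np.float64(0.0)],[[np.float64(0.138),np.float64(0.01),np.float64(0.032)],np.float64(0.0)],[[0,0,0],0]]
```

>>> arm_command(
  rows=[
    [[0.102, -0.097, -0.033], -0.0186],
    [[0.107, -0.091, -0.033], -0.0186],
    [[0.112, -0.084, -0.033], -0.0186],
    [[0.117, -0.078, -0.033], -0.0186],
    [[0.121, -0.071, -0.033], -0.0186],
  ],
  claw=1,
)

```text
t: 1.1
eef_pos: [259.0, -449.4, 256.3]
tcp_rot: [3.141, 0.0, 0.568]
ft_force: [-0.0, -0.1, -0.5]
opening: 0.998
grip_force: 0.0
```

>>> arm_command(
  rows=[
    [[0.125, -0.064, -0.033], -0.0186],
    [[0.129, -0.056, -0.033], -0.0186],
    [[0.132, -0.049, -0.033], -0.0186],
    [[0.134, -0.041, -0.033], -0.0186],
    [[0.137, -0.077, 0], -0.0154],
  ],
)

```text
t: 1.6
eef_pos: [341.1, -291.1, 289.8]
tcp_rot: [3.139, 0.0, 0.85]
ft_force: [0.6, 0.9, -0.4]
opening: 1.0
grip_force: 0.0
```

>>> arm_command(
  rows=[
    [[0.14, -0.07, 0], -0.0154],
    [[0.144, -0.064, 0], -0.0154],
    [[0.147, -0.057, 0], -0.0154],
    [[0.149, -0.049, 0], -0.0154],
    [[0.151, -0.042, 0], -0.0154],
  ],
)

```text
t: 2.1
eef_pos: [390.1, -100.3, 289.2]
tcp_rot: [3.141, 0.0, 1.092]
ft_force: [1.3, -0.7, 0.4]
opening: 1.001
grip_force: 0.0
```

>>> arm_command(
  rows=[
    [[0.153, -0.035, 0], -0.0154],
    [[0.155, -0.027, 0], -0.0154],
    [[0.156, -0.02, 0], -0.0154],
    [[0.157, -0.012, 0], -0.0154],
    [[0.138, 0.01, 0.032], 0],
  ],
)

```text
t: 2.6
eef_pos: [442.7, 84.5, 281.7]
tcp_rot: [3.14, -0.001, 1.286]
ft_force: [0.3, -0.3, -0.6]
opening: 1.0
grip_force: 0.0
```

>>> arm_command(
  rows=[
    [[0.138, 0.01, 0.032], 0],
    [[0.138, 0.01, 0.032], 0],
    [[0.138, 0.01, 0.032], 0],
    [[0.138, 0.01, 0.032], 0],
    [[0, 0, 0], 0],
  ],
)

```text
t: 3.1
eef_pos: [491.5, 214.8, 247.6]
tcp_rot: [-3.141, 0.0, 1.286]
ft_force: [-0.2, -0.3, -1.0]
opening: 1.004
grip_force: 0.0
```

```bash
python3 - <<'E'
from h import *
im,W=cloud("wrist"); cv2.imwrite("pics/w1.png",im[...,::-1]); np.save("w1.npy",W); st()
for l in ("tongs","rest","tongs_tips"):
    print(l,[(np.round(r["position"]).tolist(),round(r["confidence"],2)) for r in models.mark_of("wrist",l)][:3])
E
```

```text
t 3.15 [490.9 213.3 248. ] [-3.141e+00  1.000e-03  1.286e+00] F [ 0.  -0.3 -0. ] op 1.001 gf 0.0
tongs [([515.0, 224.0, 110.0], 0.77)]
rest [([509.0, 215.0, 4.0], 0.68)]
tongs_tips [([514.0, 221.0, 30.0], 0.72)]
```

View pics/w1.png

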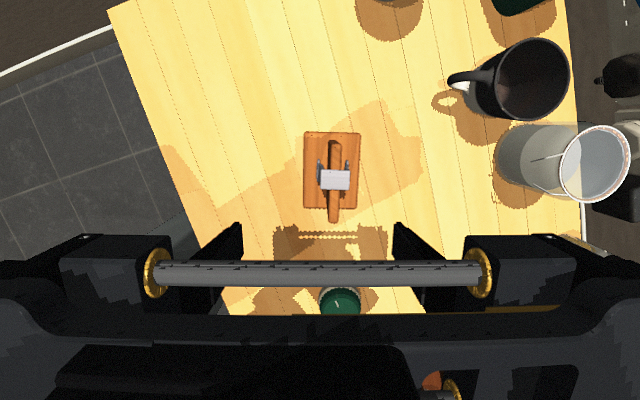

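The wrist view shows the tongs' bow at (335,180) on the board (335,140–220), which is nearly aligned with the fingers. The dark mug sits at (525,80) and the glass at (590,160), both well clear. Measuring.

```bash
python3 - <<'E'
from h import *
W=np.load("w1.npy");im=cv2.imread("pics/w1.png").astype(int)
x,y,z=W[...,0],W[...,1],W[...,2]
r=np.zeros(z.shape,bool);r[120:228,295:365]=True
grey=(im.max(-1)-im.min(-1)<40)
t=r&grey&(z>106)&(z<122);P=W[t];print("bow",len(P),np.round(np.median(P,0),1),cv2.minAreaRect(P[:,:2].astype(np.float32)))
b=r&~grey&(z>102);P=W[b];print("board",len(P),np.round(np.median(P,0),1),cv2.minAreaRect(P[:,:2].astype(np.float32)))
f=r&(z>8)&(z<20);P=W[f];print("foot",len(P),cv2.minAreaRect(P[:,:2].astype(np.float32)))
E
```

```text
bow 574 [512.7 221.9 113.1] ((512.6529541015625, 221.5038299560547), (21.824108123779297, 31.318178176879883), 71.64644622802734)
board 673 [510.7 207.6 108.9] ((511.521240234375, 214.97146606445312), (87.88388061523438, 30.64859390258789), 59.25260543823242)
foot 2888 ((511.3548278808594, 214.58316040039062), (110.62911987304688, 80.24329376220703), 72.53682708740234)
```

```bash
sed -i 's/print(str(rows\[i:i+5\])/print(str([[[float(k) for k in a],float(b)] for a,b in rows[i:i+5]])/' h.py; python3 - <<'E'
from h import *
st();plan([(512.6,221.5,170,1.26),(512.6,221.5,80,1.26)],35)
E
```

```text
t 3.3 [490.8 211.4 249.1] [3.141 0.    1.283] F [-0.2  0.1 -0.3] op 1.0 gf 0.0
[[[0.021,0.024,0.106],0.0025],[[0.021,0.024,0.106],0.0025],[[0.022,0.024,0.106],0.0025],[[0.0,0.0,0.12],0.0],[[0.0,0.0,0.12],0.0]]
[[[0.0,0.0,0.12],0.0],[[0.0,0.0,0.0],0.0],[[0.0,0.0,0.0],0.0],[[0.0,0.0,0.0],0.0],[[0.0,0.0,0.0],0.0]]
```

>>> arm_command(
  rows=[
    [[0.021, 0.024, 0.106], 0.0025],
    [[0.021, 0.024, 0.106], 0.0025],
    [[0.022, 0.024, 0.106], 0.0025],
    [[0, 0, 0.06], 0],
    [[0, 0, 0.04], 0],
  ],
)

```text
t: 3.8
eef_pos: [512.7, 221.0, 143.7]
tcp_rot: [-3.141, 0.001, 1.259]
ft_force: [0.8, -0.0, -0.6]
opening: 1.001
grip_force: 0.0
```

>>> arm_command(
  rows=[
    [[0, 0, 0.06], 0],
    [[0, 0, 0.06], 0],
    [[0, 0, 0], 0],
    [[0, 0, 0], 0],
    [[0, 0, 0], 0],
  ],
)

```text
t: 4.3
eef_pos: [513.3, 222.0, 115.4]
tcp_rot: [3.14, -0.001, 1.26]
ft_force: [-0.1, 0.3, -0.4]
opening: 0.998
grip_force: 0.0
```

```bash
python3 - <<'E'
from h import *
st()
im,W=cloud("wrist"); cv2.imwrite("pics/w2.png",im[100:,80:560,::-1])
x,y,z=W[...,0],W[...,1],W[...,2]
t=(abs(x-512)<45)&(abs(y-221)<45)&(z>106)&(z<122)&(im.max(-1).astype(int)-im.min(-1)<40);P=W[t]
if len(P): print("bow",len(P),np.round(np.median(P,0),1),cv2.minAreaRect(P[:,:2].astype(np.float32)))
plan([(512.6,221.5,80,1.26)],20)
E
```

```text
t 4.3 [513.3 222.  115.4] [ 3.14e+00 -1.00e-03  1.26e+00] F [-0.1  0.3 -0.4] op 0.998 gf 0.0
bow 1670 [512.7 224.5 112.6] ((509.6107177734375, 224.07992553710938), (67.22913360595703, 83.71212005615234), 25.9364013671875)
[[[-0.002,-0.001,0.071],-0.0],[[-0.002,-0.001,0.071],-0.0],[[0.0,0.0,0.0],0.0],[[0.0,0.0,0.0],0.0],[[0.0,0.0,0.0],0.0]]
```

View pics/w2.png

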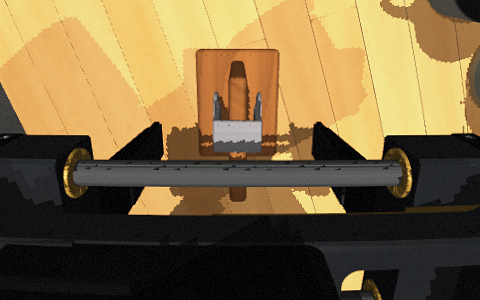

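The bow at (237,135) lies midway between the fingers at (160,140) and (315,140), so it's centred. Descend and grip.

>>> arm_command(
  rows=[
    [[-0.002, 0, 0.071], 0],
    [[-0.002, 0, 0.071], 0],
    [[0, 0, 0], 0],
    [[0, 0, 0], 0],
    [[0, 0, 0], 0],
  ],
)

```text
t: 4.85
eef_pos: [513.1, 221.4, 79.9]
tcp_rot: [3.14, -0.001, 1.26]
ft_force: [-0.1, 0.1, 0.1]
opening: 0.998
grip_force: 0.0
```

>>> arm_command(
  rows=[
    [[0, 0, 0], 0],
    [[0, 0, 0], 0],
    [[0, 0, 0], 0],
    [[0, 0, 0], 0],
    [[0, 0, 0], 0],
  ],
  claw=0,
)

```text
t: 5.35
eef_pos: [512.6, 221.2, 78.9]
tcp_rot: [3.142, 0.0, 1.26]
ft_force: [-0.1, 0.3, -0.3]
opening: 0.636
grip_force: 0.0
```

>>> arm_command(
  rows=[
    [[0, 0, 0], 0],
    [[0, 0, 0], 0],
    [[0, 0, 0], 0],
    [[0, 0, 0], 0],
    [[0, 0, 0], 0],
  ],
)

```text
t: 5.85
eef_pos: [512.6, 221.2, 78.8]
tcp_rot: [3.142, 0.0, 1.26]
ft_force: [-0.1, 0.0, -0.5]
opening: 0.334
grip_force: 29.9
```

```bash
python3 - <<'E'
from h import *
st()
E
```

```text
t 5.85 [512.6 221.2  78.8] [3.142 0.    1.26 ] F [-0.1  0.  -0.5] op 0.334 gf 29.9
```

```bash
python3 - <<'E'
from h import *
plan([(512.6,221.2,200,1.26),(513,130,290,1.31),(524,-230,290,1.56)],42)
E
```

```text
[[[0.0,-0.0,-0.162],-0.0],[[0.0,-0.0,-0.162],-0.0],[[0.0,-0.0,-0.162],-0.0],[[-0.087,0.028,-0.09],-0.004],[[-0.087,0.027,-0.09],-0.004]]
[[[-0.087,0.026,-0.09],-0.004],[[-0.088,0.025,-0.09],-0.004],[[-0.153,0.046,-0.0],-0.0088],[[-0.155,0.042,-0.0],-0.0088],[[-0.156,0.037,-0.0],-0.0088]]
[[[-0.157,0.033,-0.0],-0.0088],[[-0.157,0.029,-0.0],-0.0088],[[-0.158,0.024,-0.0],-0.0088],[[-0.159,0.02,-0.0],-0.0088],[[-0.159,0.015,-0.0],-0.0088]]
[[[-0.16,0.011,-0.0],-0.0088],[[0.0,0.0,0.0],0.0],[[0.0,0.0,0.0],0.0],[[0.0,0.0,0.0],0.0],[[0.0,0.0,0.0],0.0]]
```

>>> arm_command(
  rows=[
    [[0, 0, -0.1], 0],
    [[0, 0, -0.16], 0],
    [[0, 0, -0.16], 0],
    [[0, 0, -0.1], 0],
    [[-0.087, 0.028, -0.08], -0.004],
  ],
)

```text
t: 6.35
eef_pos: [512.7, 199.5, 230.7]
tcp_rot: [3.14, -0.001, 1.274]
ft_force: [0.4, -0.7, -0.6]
opening: 0.332
grip_force: 29.9
```

>>> arm_command(
  rows=[
    [[-0.087, 0.027, -0.08], -0.004],
    [[-0.087, 0.026, -0.08], -0.004],
    [[-0.088, 0.025, -0.08], -0.004],
    [[-0.153, 0.046, 0], -0.0088],
    [[-0.155, 0.042, 0], -0.0088],
  ],
)

```text
t: 6.85
eef_pos: [515.2, 48.9, 289.5]
tcp_rot: [3.14, -0.0, 1.368]
ft_force: [1.4, 0.2, -0.9]
opening: 0.334
grip_force: 29.9
```

>>> arm_command(
  rows=[
    [[-0.156, 0.037, 0], -0.0088],
    [[-0.157, 0.033, 0], -0.0088],
    [[-0.157, 0.029, 0], -0.0088],
    [[-0.158, 0.024, 0], -0.0088],
    [[-0.159, 0.02, 0], -0.0088],
  ],
)

```text
t: 7.35
eef_pos: [521.0, -151.7, 288.9]
tcp_rot: [3.142, 0.0, 1.505]
ft_force: [0.8, 0.1, -1.5]
opening: 0.336
grip_force: 29.9
```

>>> arm_command(
  rows=[
    [[-0.159, 0.015, 0], -0.0088],
    [[-0.16, 0.011, 0], -0.0088],
    [[0, 0, 0], 0],
    [[0, 0, 0], 0],
    [[0, 0, 0], 0],
  ],
)

```text
t: 7.85
eef_pos: [523.5, -229.3, 288.9]
tcp_rot: [-3.141, -0.0, 1.559]
ft_force: [-0.8, -0.5, -0.8]
opening: 0.338
grip_force: 29.9
```

```bash
python3 - <<'E'
from h import *
st()
im,W=cloud("wrist"); cv2.imwrite("pics/w3.png",im[...,::-1]); np.save("w3.npy",W)
for l in ("tongs","bar_mid","caddy"):
    print(l,[(np.round(r["position"]).tolist(),round(r["confidence"],2)) for r in models.mark_of("wrist",l)][:3])
E
```

```text
t 7.85 [ 523.5 -229.3  288.9] [-3.141 -0.     1.559] F [-0.8 -0.5 -0.8] op 0.338 gf 29.9
tongs [([522.0, -228.0, 318.0], 0.71)]
bar_mid [([526.0, -234.0, 180.0], 0.9), ([465.0, 10.0, 2.0], 0.58)]
caddy []
```

View pics/w3.png

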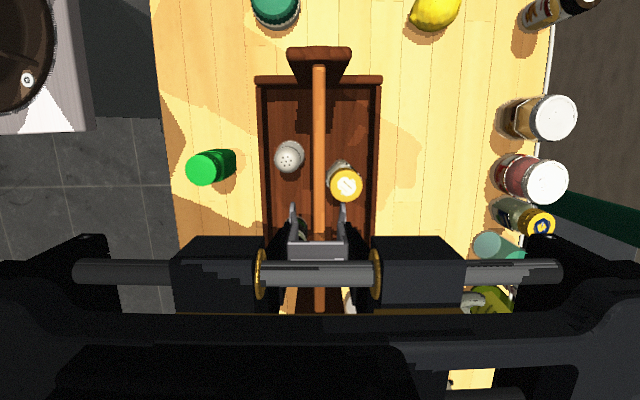

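The wrist view shows the bar running from (320,65) to (320,235), the tongs held at (317,248), and the +y end board at (320,60). The timer is at (275,10) and the lemon at (435,10), both clear. Measuring the bar line.

```bash
python3 - <<'E'
from h import *
W=np.load("w3.npy");im=cv2.imread("pics/w3.png").astype(int)
x,y,z=W[...,0],W[...,1],W[...,2]
r=np.zeros(z.shape,bool);r[70:238,300:345]=True
b=r&(z>184)&(z<197);P=W[b];print("bar",len(P),np.round(np.median(P,0),1),cv2.minAreaRect(P[:,:2].astype(np.float32)))
for a in range(-220,-105,20):
    k=b&(abs(y-a)<8);print(a,np.round([x[k].min(),x[k].max(),x[k].mean(),np.median(z[k])],1))
e=(z>197)&(z<207)&(abs(x-524)<60)&(y<-80)&(y>-120);P=W[e];print("end",np.round(P.min(0)),np.round(P.max(0)),P.mean(0))
t=(z>312)&(z<330)&(abs(x-524)<30)&(abs(y+225)<30);P=W[t];print("bow",len(P),np.round(P.min(0)),np.round(P.max(0)),np.round(P.mean(0),1))
P=W[(z>20)&(z<60)&(abs(x-524)<110)&(y<-80)&(y>-190)];print(np.round(np.percentile(P,[1,99],0)))
E
```

```text
bar 2144 [ 526.  -181.4  190.5] ((525.6875610351562, -188.473388671875), (157.29013061523438, 11.681768417358398), 89.79209899902344)
-220 [519.7 531.4 525.6 190.4]
-200 [519.9 531.5 525.7 190.5]
-180 [520.2 531.5 525.9 190.5]
-160 [520.5 531.6 526.1 190.6]
-140 [520.7 531.7 526.2 190.5]
-120 [520.2 531.8 526.2 190.6]
end [ 499. -105.  197.] [554. -93. 205.] [526.02621171 -99.34945859 200.61053857]
bow 1725 [ 498. -238.  312.] [ 549. -215.  330.] [ 523.9 -219.4  322.1]
[[ 441. -189.   21.]
 [ 610.  -93.   60.]]
```

```bash
python3 - <<'E'
from h import *
plan([(526.1,-152,288.9,1.564),(526.1,-152,215,1.564)],30)
E
```

```text
[[[0.103,0.002,0.0],-0.0004],[[0.103,0.002,0.0],-0.0004],[[0.103,0.002,0.0],-0.0004],[[0.0,0.0,0.099],-0.0],[[0.0,0.0,0.099],-0.0]]
[[[0.0,0.0,0.099],-0.0],[[0.0,0.0,0.0],0.0],[[0.0,0.0,0.0],0.0],[[0.0,0.0,0.0],0.0],[[0.0,0.0,0.0],0.0]]
```

>>> arm_command(
  rows=[
    [[0.103, 0.0025, 0], -0.0005],
    [[0.103, 0.0025, 0], -0.0005],
    [[0.103, 0.002, 0], -0.0005],
    [[0, 0, 0.1], 0],
    [[0, 0, 0.04], 0],
  ],
)

```text
t: 8.55
eef_pos: [525.7, -151.5, 252.7]
tcp_rot: [-3.14, -0.0, 1.566]
ft_force: [-1.3, -0.8, 0.7]
opening: 0.337
grip_force: 29.9
```

>>> arm_command(
  rows=[
    [[0, 0, 0], 0],
    [[0, 0, 0], 0],
    [[0, 0, 0], 0],
    [[0, 0, 0], 0],
    [[0, 0, 0], 0],
  ],
)

```text
t: 9.05
eef_pos: [526.2, -153.1, 254.3]
tcp_rot: [3.141, 0.0, 1.563]
ft_force: [-0.0, 0.3, -0.5]
opening: 0.335
grip_force: 29.9
```

```bash
python3 - <<'E'
from h import *
st()
im,W=cloud("wrist"); st()
x,y,z=W[...,0],W[...,1],W[...,2]
for lo,hi,n in((184,196,"bar"),):
  for a in (-135,-115):
    k=(z>lo)&(z<hi)&(abs(y-a)<8)&(abs(x-526)<12);print(n,a,k.sum(),np.round([x[k].min(),x[k].max(),x[k].mean()],1) if k.any() else 0)
cv2.imwrite("pics/w4.png",im[60:300,180:460,::-1])
plan([(526.1,-152,162,1.564)],25)
E
```

```text
t 9.05 [ 526.2 -153.1  254.3] [3.141 0.    1.563] F [-0.   0.3 -0.5] op 0.335 gf 29.9
t 9.1 [ 526.1 -153.1  254.2] [3.141 0.    1.563] F [ 0.6 -0.8 -0.4] op 0.333 gf 29.9
bar -135 260 [520.3 531.4 525.9]
bar -115 284 [520.6 532.2 526.2]
[[[0.001,-0.0,0.092],-0.0],[[0.001,-0.0,0.092],-0.0],[[0.001,-0.0,0.092],-0.0],[[0.001,-0.0,0.092],-0.0],[[0.0,0.0,0.0],0.0]]
```

View pics/w4.png

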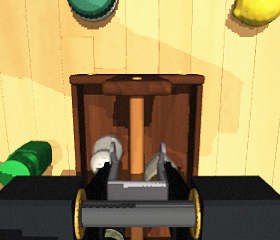

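The bar at column 137 lies between the legs at columns 115 and 163, so it's centred. Descending in stages.

>>> arm_command(
  rows=[
    [[0, 0, 0.06], 0],
    [[0, 0, 0.06], 0],
    [[0, 0, 0.06], 0],
    [[0, 0, 0.06], 0],
    [[0, 0, 0], 0],
  ],
)

```text
t: 9.6
eef_pos: [525.4, -152.7, 192.5]
tcp_rot: [-3.139, -0.001, 1.564]
ft_force: [0.5, 0.2, -0.1]
opening: 0.337
grip_force: 29.9
```

>>> arm_command(
  rows=[
    [[0, 0, 0.04], 0],
    [[0, 0, 0.04], 0],
    [[0, 0, 0.03], 0],
    [[0, 0, 0.016], 0],
    [[0, 0, 0], 0],
  ],
)

```text
t: 10.1
eef_pos: [526.0, -152.8, 161.9]
tcp_rot: [-3.141, -0.0, 1.564]
ft_force: [-0.6, 0.1, 0.0]
opening: 0.336
grip_force: 29.9
```

```bash
python3 - <<'E'
from h import *
st()
E
```

```text
t 10.1 [ 526.  -152.8  161.9] [-3.141 -0.     1.564] F [-0.6  0.1  0. ] op 0.336 gf 29.9
```

>>> arm_command(
  rows=[
    [[0, 0, 0.002], 0],
    [[0, 0, 0], 0],
    [[0, 0, 0], 0],
    [[0, 0, 0], 0],
    [[0, 0, 0], 0],
  ],
  claw=1,
)

```text
t: 10.6
eef_pos: [526.1, -152.9, 162.0]
tcp_rot: [3.141, 0.0, 1.564]
ft_force: [0.1, -0.6, 0.7]
opening: 0.697
grip_force: 0.0
```

>>> arm_command(
  rows=[
    [[0, 0, 0], 0],
    [[0, 0, 0], 0],
    [[0, 0, 0], 0],
    [[0, 0, 0], 0],
    [[0, 0, 0], 0],
  ],
)

```text
t: 11.1
eef_pos: [526.1, -152.9, 161.9]
tcp_rot: [3.142, 0.0, 1.564]
ft_force: [0.2, -0.6, 0.5]
opening: 0.994
grip_force: 0.0
```

>>> arm_command(
  rows=[
    [[0, 0, 0], 0],
    [[0, 0, 0], 0],
    [[0, 0, -0.04], 0],
    [[0, 0, -0.08], 0],
    [[0, 0, -0.1], 0],
  ],
)

```text
t: 11.6
eef_pos: [525.8, -152.8, 217.6]
tcp_rot: [-3.14, -0.0, 1.564]
ft_force: [-0.0, 0.7, 0.0]
opening: 1.002
grip_force: 0.0
```

>>> arm_command(
  rows=[
    [[-0.06, 0, -0.1], 0],
    [[-0.13, 0, -0.04], 0],
    [[-0.13, 0, 0], 0],
    [[0, 0, 0], 0],
    [[0, 0, 0], 0],
  ],
)

```text
t: 12.1
eef_pos: [525.3, -233.1, 252.2]
tcp_rot: [-3.142, -0.0, 1.562]
ft_force: [0.2, 0.7, 0.3]
opening: 1.002
grip_force: 0.0
```

```bash
python3 - <<'E'
from h import *
st()
im,W=cloud("wrist"); cv2.imwrite("pics/w5.png",im[:300,160:480,::-1])
x,y,z=W[...,0],W[...,1],W[...,2]
g=(im.max(-1).astype(int)-im.min(-1)<40)
k=g&(abs(x-526)<25)&(y>-180)&(y<-120)&(z>186)&(z<202);P=W[k];print("bow",len(P),np.round(np.median(P,0),1),cv2.minAreaRect(P[:,:2].astype(np.float32)))
for l in ("tongs","bar_mid"):
    print(l,[(np.round(r["position"]).tolist(),round(r["confidence"],2)) for r in models.mark_of("wrist",l)][:3])
b=~g&(abs(x-526)<12)&(z>184)&(z<197)
for a in (-195,-180,-125): k=b&(abs(y-a)<8);print(a,k.sum(),x[k].mean() if k.any() else 0)
plan([(525.7,-230.5,220,1.564),(525.7,-230.5,159,1.564)],25)
E
```

```text
t 12.1 [ 525.3 -233.1  252.2] [-3.142 -0.     1.562] F [0.2 0.7 0.3] op 1.002 gf 0.0
bow 1246 [ 525.9 -150.1  194.5] ((526.288330078125, -149.9967041015625), (22.4107723236084, 31.738710403442383), 89.58733367919922)
tongs [([525.0, -152.0, 190.0], 0.97)]
bar_mid [([527.0, -234.0, 178.0], 0.58)]
-195 298 525.5874606981175
-180 307 525.7274635009068
-125 338 526.0623364771612
[[[0.003,0.0,0.064],0.0001],[[0.003,0.0,0.064],0.0001],[[0.0,0.0,0.081],-0.0],[[0.0,0.0,0.081],-0.0],[[0.0,0.0,0.081],-0.0]]
```

View pics/w5.png

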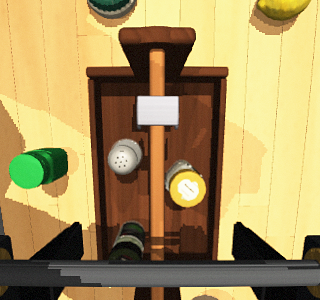

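The tongs hang astride the bar, with the bow at (157,110), free and square to it. The three jars are upright in the caddy. Now grip the bar's middle.

>>> arm_command(
  rows=[
    [[0.003, 0.001, 0.064], 0],
    [[0.003, 0, 0.064], 0],
    [[0, 0, 0.08], 0],
    [[0, 0, 0.08], 0],
    [[0, 0, 0.06], 0],
  ],
)

```text
t: 12.75
eef_pos: [525.7, -230.2, 163.9]
tcp_rot: [-3.141, -0.0, 1.565]
ft_force: [0.2, 0.7, 0.2]
opening: 1.0
grip_force: 0.0
```

>>> arm_command(
  rows=[
    [[0, 0, 0.024], 0],
    [[0, 0, 0], 0],
    [[0, 0, 0], 0],
    [[0, 0, 0], 0],
    [[0, 0, 0], 0],
  ],
)

```text
t: 13.25
eef_pos: [526.0, -231.4, 159.6]
tcp_rot: [3.141, 0.001, 1.564]
ft_force: [0.2, 0.4, -0.4]
opening: 0.999
grip_force: 0.0
```

>>> arm_command(
  rows=[
    [[0, 0, 0], 0],
    [[0, 0, 0], 0],
    [[0, 0, 0], 0],
    [[0, 0, 0], 0],
    [[0, 0, 0], 0],
  ],
  claw=0,
)

```text
t: 13.75
eef_pos: [525.8, -231.4, 158.9]
tcp_rot: [-3.142, 0.0, 1.564]
ft_force: [-0.1, 0.2, -0.8]
opening: 0.636
grip_force: 0.0
```

>>> arm_command(
  rows=[
    [[0, 0, 0], 0],
    [[0, 0, 0], 0],
    [[0, 0, 0], 0],
    [[0, 0, 0], 0],
    [[0, 0, 0], 0],
  ],
)

```text
t: 14.25
eef_pos: [525.8, -231.4, 158.9]
tcp_rot: [3.142, 0.0, 1.564]
ft_force: [-0.1, 0.3, 0.1]
opening: 0.215
grip_force: 0.0
```

>>> arm_command(
  rows=[
    [[0, 0, 0], 0],
    [[0, 0, 0], 0],
    [[0, 0, 0], 0],
    [[0, 0, 0], 0],
    [[0, 0, 0], 0],
  ],
)

```text
t: 14.75
eef_pos: [525.5, -231.3, 158.7]
tcp_rot: [-3.141, -0.0, 1.564]
ft_force: [-3.5, 0.2, -2.3]
opening: 0.122
grip_force: 30.0
```

>>> arm_command(
  rows=[
    [[0, 0, -0.012], 0],
    [[0, 0, -0.016], 0],
    [[0, 0, -0.02], 0],
    [[0, 0, -0.016], 0],
    [[0, 0, -0.01], 0],
  ],
)

```text
t: 15.25
eef_pos: [525.9, -231.4, 177.9]
tcp_rot: [3.141, 0.0, 1.564]
ft_force: [-0.5, 0.4, -7.8]
opening: 0.125
grip_force: 30.0
```

>>> arm_command(
  rows=[
    [[0, 0, 0], 0],
    [[0, 0, 0], 0],
    [[0, 0, 0], 0],
    [[0, 0, 0], 0],
    [[0, 0, 0], 0],
  ],
)

```text
t: 15.75
eef_pos: [525.8, -231.4, 177.3]
tcp_rot: [-3.141, 0.0, 1.564]
ft_force: [-0.2, 0.3, -8.2]
opening: 0.123
grip_force: 30.0
```

```bash
cat > chk.py <<'E'
from h import *
st(); print(np.round(state()["moment"],2))
im,W=cloud("wrist"); cv2.imwrite("pics/chk%d.png"%(state()["t"]*100),im[...,::-1])
x,y,z=W[...,0],W[...,1],W[...,2]; zt=state()["eef_pos"][2]-159
k=(z>188+zt-6)&(z<188+zt+8)&(abs(x-526)<10)&(y>-215)&(y<-105)
A=np.c_[y[k],np.ones(k.sum())];c=np.linalg.lstsq(A,z[k],rcond=None)[0];print("bar slope (rad)",c[0],"z mid",c@[-231,1],"raised",zt,"n",k.sum())
side=(z>30+zt)&(z<62+zt)&(y>-200)&(y<-110)
for lo,hi in((432,450),(602,620)):
    q=side&(x>lo)&(x<hi);print("side top",lo,q.sum(),np.percentile(z[q],95) if q.any() else 0)
print([(np.round(r["position"]).tolist(),round(r["confidence"],2)) for r in models.mark_of("wrist","tongs")][:2])
E
python3 chk.py
```

```text
t 15.75 [ 525.8 -231.4  177.3] [-3.141  0.     1.564] F [-0.2  0.3 -8.2] op 0.123 gf 30.0
[ 0.02 -0.17 -0.05]
bar slope (rad) 0.005155048341421633 z mid 209.8111225590455 raised 18.280143858272794 n 6737
side top 432 1331 72.22594347114715
side top 602 1377 72.12643326550143
[([524.0, -150.0, 210.0], 0.55)]
```

Level and fully lifted. Raise the remaining 82 mm.

>>> arm_command(
  rows=[
    [[0, 0, -0.02], 0],
    [[0, 0, -0.04], 0],
    [[0, 0, -0.05], 0],
    [[0, 0, -0.05], 0],
    [[0, 0, -0.05], 0],
  ],
)

```text
t: 16.35
eef_pos: [525.9, -231.4, 231.5]
tcp_rot: [3.141, 0.001, 1.564]
ft_force: [0.7, -0.1, -8.0]
opening: 0.128
grip_force: 30.0
```

>>> arm_command(
  rows=[
    [[0, 0, -0.05], 0],
    [[0, 0, -0.04], 0],
    [[0, 0, -0.02], 0],
    [[0, 0, -0.01], 0],
    [[0, 0, 0], 0],
  ],
)

```text
t: 16.85
eef_pos: [525.7, -231.3, 259.9]
tcp_rot: [-3.141, 0.0, 1.564]
ft_force: [0.2, -0.2, -8.2]
opening: 0.126
grip_force: 30.0
```

>>> arm_command(
  rows=[
    [[0, 0, 0], 0],
    [[0, 0, 0], 0],
    [[0, 0, 0], 0],
    [[0, 0, 0], 0],
    [[0, 0, 0], 0],
  ],
)

```text
t: 17.35
eef_pos: [525.8, -231.4, 259.8]
tcp_rot: [-3.141, 0.0, 1.564]
ft_force: [-0.5, 0.1, -8.1]
opening: 0.123
grip_force: 30.0
```

```bash
python3 chk.py; ls pics; cp pics/chk*.png /tmp; mv $(ls -t pics/chk*|head -1) pics/final.png
```

```text
t 17.35 [ 525.8 -231.4  259.8] [-3.141  0.     1.564] F [-0.5  0.1 -8.1] op 0.123 gf 30.0
[ 0.02 -0.15  0.07]
bar slope (rad) 0.005305841716776301 z mid 292.3280226839804 raised 100.82403254700131 n 6720
side top 432 1315 154.6803029720524
side top 602 1373 154.61208578953458
[([526.0, -151.0, 294.0], 0.93)]
chk1580.png
chk1739.png
crop1.png
side0.png
top0.png
w1.png
w2.png
w3.png
w4.png
w5.png
```

View pics/final.png

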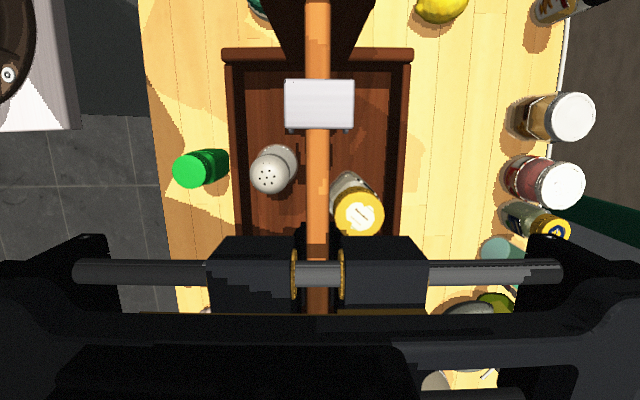

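The caddy is held about 100 mm up and level. The tongs are astride the bar at (318,103), clear of the fingers, with the shaker at (272,170) and the yellow-capped jar at (357,208) upright. Handing in.

```bash
python3 -c "
from h import *
print(env.job_done())"
```

```text
the job is handed in; nothing more can be done
None
```

The job is handed in (verdict not reported): the tongs hang astride the bar about 80 mm from its middle, and the gripper holds the caddy by mid-bar about 100 mm up, level and still; the dark-capped jar was out of view in the final picture, but upright when last seen before the lift.

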